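# Hook the pigment chest shut and lift it off the mat

## Robot

A 6-joint arm with a two-finger parallel gripper is mounted at the origin on the work surface. World frame = base frame: x ahead of the robot, y to its left, z up, the work surface at z = 0. Lengths are in mm, angles in rad, forces in N, time in s.
With the tool pointing down it reaches from about 350 to 975 mm from the base axis. Payload 7.1 kg.
Tool frame: the origin (TCP) lies midway between the tips of the shut fingers; the grasp point (between the pads) lies 19 mm behind it (ctrl.hold_point_z is the distance from the TCP to the grasp point, in mm); x points along the fingers, y is the direction in which the jaws open and shut, and the axes are right-handed (so a half turn about x gives the same grasp; the last joint's range is limited). The gripper opens to 88 mm and grips with 3 to 60 N. Pads are 20 mm wide; open, the fingers measure 115 mm over their backs; the gripper's body (75 mm by 178 mm) begins 61 mm behind the grasp point.
Start: joints at [1.276, 0.423, 1.63, -0, 1.089, -0.019], TCP at [170.166, 601.372, 222.675] pointing down, gripper open.
Joint ranges: [-3, 3], [-0.9, 2.11], [0.09, 2.58], [-1.31, 4.45], [0.11, 2.69], [-2.54, 2.54]. Speed limits (rad/s): [2.39, 2.39, 3.01, 3.14, 3.14, 3.14].

## Interface

Orientations are given as a rotation vector (axis times angle).
In Python, from workcell import ctrl, get_image, calibration gives the robot as it stands.
- The arm moves only by the tool move_arm, never from a script. Its argument "rows" is a list of rows, each a list of 5 numbers: the shift along the world's x, y, z in mm, then the turn about the world's z in rad, then the closure, from -1 (fully open) to 1 (shut). In form: [[tx, ty, tz, roll, jaw], ...]. A call has 1 to 12 rows; each row is the pose to reach, as a shift and turn from the pose measured when the call began; what a row does not reach only later rows make up. A row lasts 1/8 s, in which the tool goes at most 62.5 mm and 10.7 degrees, less where a joint would pass 70% of its speed; a pose out of reach is approached as far as the arm can. A call with a gripper value outside its range is refused whole. The fingers move at their own pace and stop on an object; the grip force is fixed at half the most. Time passes only in rows, so rows that repeat a pose let the fingers close. It gives the time, the measured TCP pose, the force and the opening at its end, in the units of the state.
- ctrl.get_obs(): the state, without advancing time (a new reading comes with each control period).
- get_image(name): name is "side" or "top" or "wrist"; returns the picture (384x512x3 uint8, blue, green, red); there is no depth.
- calibration(name): a dict with "fx", "fy", "cx", "cy" (pixels), "view" (4x4, takes a point from world to camera coordinates); the wrist camera has in their place "T_tool_cam" (4x4, takes a point from camera to tool coordinates, whose origin is the TCP and whose axes are the tool frame's). Camera axes: x right, y up, looking along -z (the intrinsics and any distortion apply to the point x, -y, -z); pixel columns grow to the right and rows downward; lengths in mm; the calibration is good to about 2 mm. The wrist camera is an equidistant fisheye: a pixel r from the principal point sees the ray r / f radians off the axis. A picture is of the moment at which its call begins: read the wrist's pose just before it. calibration takes no time and is no camera call.
- ctrl.close_job(): hands the job in, once; it reports no verdict.
The state is a dict: "t": time; "qpos": joint angles; "qvel": joint speeds; "joint_torque": joint torques, N m; "ee_pos": TCP position; "orientation": TCP orientation; "ft_force": force on the tool from outside, world axes, zero at the start; "moment": the same for the moment, N m; "width": finger opening in mm.
Only numpy, scipy, OpenCV 4.12 (cv2) and the standard library are available. Lean on these libraries where they do the work, as an engineer would, in place of code of your own. Each camera call takes 0.05 s, during which the arm holds its last target.

## Task

The lid of the mint-green pigment chest is down but its brass hook is still swung aside: swing the hook down until it rests fully against its stud, so the lid is fastened. Then lift the chest by the wooden handle on its lid, straight up to about 10 cm clear of the grey craft mat so that I can wipe underneath, keeping it level and leaving everything around it undisturbed. Finish while still holding the chest steady and level in the air; do not put it down.

Things in the scene. Friction and masses are not known exactly. Their poses are not given: they have to be found in the camera images.
- chest: loose wooden pigment chest, painted mint green, 150 mm (its x) by 220 mm (its y), lower box 80 mm high, lid 24 mm more (lid top 104 mm above the underside); all together 0.6 to 0.9 kg, balanced under the handle. Origin: centre of the underside. z up; +x points out of the front face, the one with the brass hook and stud, which faces away from the robot; the lid's hinge is along the back (-x) edge
- chest_lid (a joint): lid of the chest, rad: 0 = shut (as at the start), grows as it opens. Only the hook keeps it shut: lifted by the handle unhooked, the lid comes up and the chest stays behind
- handle (a point): middle of the wooden handle bar on top of the lid: bar of 14 by 14 mm section, 100 mm long, parallel to the chest's y; its axis lies 36 mm above the lid's top, 140 mm above the chest's underside; the two brass posts under it stand 43 mm either side of this point (10 mm wide), open space below the bar between them
- hook (a joint): brass swing hook on the front face, rad. It turns on a pivot on the lid, in a plane parallel to the front face, 7 mm out from it. 0 = closed: the hook hangs straight down with its shank against the stud. At q it points q to the chest's +y side of straight down (1.57 = level, pointing to +y). It closes as its end goes down and toward -y; light friction keeps it where it is left (under 1 N at its end). Below 0.1 it is home in its catch; the stud stops it at about 0
- hook_pivot (a point): centre of the hook's pivot: 82 mm in front of the chest's origin (x), on its middle line (y = 0), 93 mm above its underside. Its boss is 10 mm across and stands 10 mm out of the front face
- hook_end (a point): point on the hook's shank near its end, 49 mm from the pivot measured along the hook, and 5.5 mm to the +y side of the plumb line through the pivot when closed. Shank: round bar 5 mm thick, bowed to that side; the hooked lip beyond it ends 56 mm from the pivot
- stud (a point): brass stud on the front face that the hook catches under: 6 mm thick with a 9 mm head, sticking 14.5 mm out of the face; this point is on its axis, 7 mm out of the face, 47 mm straight below the pivot and 46 mm above the chest's underside
- mat: grey silicone craft mat, fixed, 300 (x) by 420 (y) by 2 mm; origin: centre of its underside, on the table. The chest stands on it
- mixing_cup: clear plastic mixing cup with a little teal set resin, 58 mm across the rim, 75 mm high, on the mat; leave alone. Origin: centre of its underside
- pigment: small lilac bottle, 34 mm across, 80 mm high, standing on the mat at the chest's -y end; leave alone. Origin: centre of its underside
- stir_stick: flat wooden stir stick, 168 by 18 by 4 mm, lying on the mat in front of the chest; leave alone. Origin: centre of its underside, x along it
- starfish: peach cast starfish, 60 mm across, 14 mm high, on the mat at the chest's +y end; leave alone. Origin: centre of its underside
- bowl_a: teal cast bowl upside down on the table, 136 mm across, 62 mm high; leave alone. Origin: centre of its underside
- bowl_b: peach cast bowl upside down on the table, 128 mm across, 58 mm high; leave alone. Origin: centre of its underside
- bowl_c: green cast bowl, right way up on the table, 120 mm across, 55 mm high; leave alone. Origin: centre of its underside

How it is judged:
By the outcome, as a careful person would: the job done as asked, in the order asked, and still so for the second after the job is handed in, while the arm keeps its last pose, push and grip.
It also fails if it takes over 53 s, if anything falls off the work surface, if the arm or the gripper's body presses on something with over 40 N, if the wrist force passes 120 N, or if a joint passes its speed limit or range.

## Working session

There is one attempt and no reset: what is moved stays moved. The work goes in short steps, Python scripts to look and compute and a tool call to move; the robot and the scene stay as the last step left them, time stands still between calls to the robot, and variables do not carry over. Pictures are saved under pics/ and viewed, and the job is handed in when it is done.

Besides the shell and the picture viewer there is one more tool, called as a command line: name --pt "numbers of a row" for each row, then --argument value for the rest. move_arm: Moves the arm, as the interface text tells. Its arguments: {"type":"object","properties":{"rows":{"type":"array"}},"required":["rows"]}

```bash
mkdir -p pics; ls
python3 - <<'E'
from workcell import ctrl,get_image,calibration
import cv2,numpy as np
np.set_printoptions(precision=3,suppress=True)
print(ctrl.get_obs())
for n in ("side","top","wrist"):
    cv2.imwrite(f"pics/{n}0.png",get_image(n)); print(n,calibration(n))
E
```

```text
pics
{'t': 0.0, 'qpos': array([ 1.276,  0.424,  1.631,  0.   ,  1.089, -0.019]), 'qvel': array([-0.001, -0.001, -0.003, -0.001, -0.002, -0.001]), 'joint_torque': array([  0.001, -54.463, -27.367,   0.065,   0.023,  -0.   ]), 'ee_pos': array([169.997, 600.852, 221.914]), 'orientation': array([ 0.215,  1.56 , -0.218]), 'ft_force': array([ 0.541, -0.352,  0.205]), 'moment': array([ 0.053, -0.017, -0.02 ]), 'width': 87.78876072490928}
side {'fx': 498.32766638687826, 'fy': 498.32766638687826, 'cx': 251.87161497165945, 'cy': 196.1777383182818, 'view': array([[    0.88 ,    -0.475,     0.016,  -475.935],
       [    0.359,     0.686,     0.633,  -260.205],
       [   -0.312,    -0.552,     0.774, -1437.261],
       [    0.   ,     0.   ,     0.   ,     1.   ]])}
top {'fx': 392.30530421103583, 'fy': 392.30530421103583, 'cx': 263.05218582140066, 'cy': 191.64965127792863, 'view': array([[   -0.028,    -1.   ,    -0.008,     0.812],
       [    0.995,    -0.029,     0.099,  -544.174],
       [   -0.099,    -0.005,     0.995, -1234.779],
       [    0.   ,     0.   ,     0.   ,     1.   ]])}
wrist {'fx': 297.3186396354542, 'fy': 297.3186396354542, 'cx': 257.6818831676359, 'cy': 190.25560793008782, 'T_tool_cam': array([[   0.001,    0.252,   -0.968, -161.686],
       [   1.   ,    0.   ,    0.001,   -1.27 ],
       [   0.   ,   -0.968,   -0.252,  -68.423],
       [   0.   ,    0.   ,    0.   ,    1.   ]])}
```

View pics/side0.png

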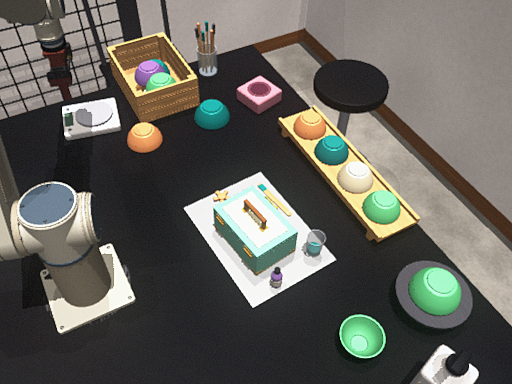

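View pics/top0.png

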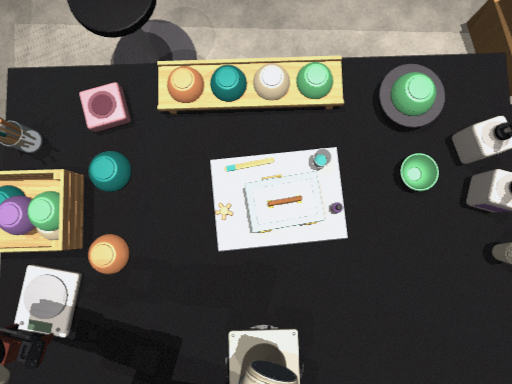

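View pics/wrist0.png

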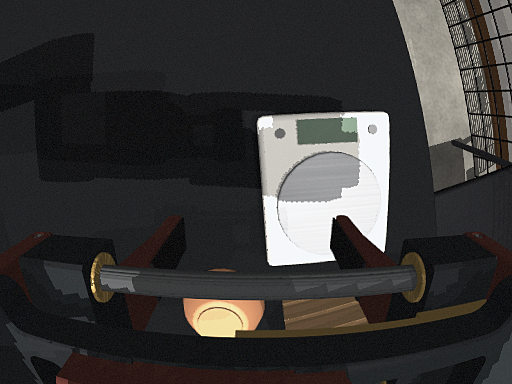

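Run:
```python
import cv2
t=cv2.imread("pics/top0.png");s=cv2.imread("pics/side0.png")
cv2.imwrite("pics/t1.png",cv2.resize(t[145:255,205:355],None,fx=5,fy=5,interpolation=cv2.INTER_CUBIC))
cv2.imwrite("pics/s1.png",cv2.resize(s[170:300,180:340],None,fx=4.6,fy=4.6,interpolation=cv2.INTER_CUBIC))
```

```text
(no output)
```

View pics/t1.png

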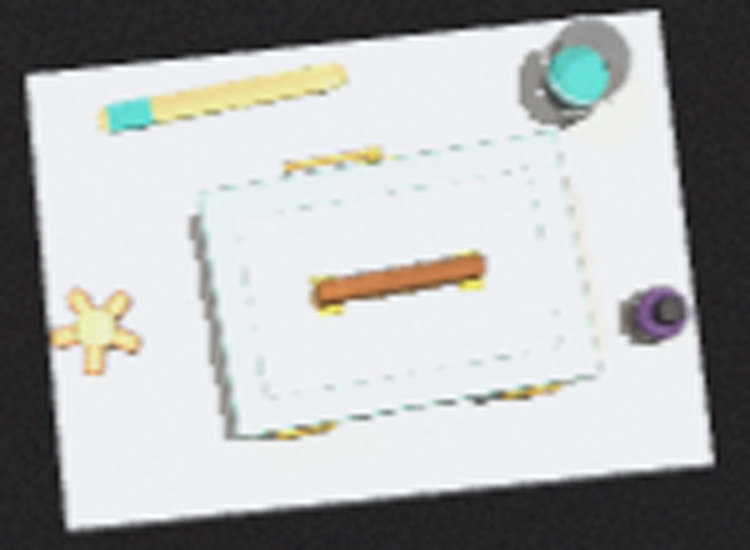

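View pics/s1.png

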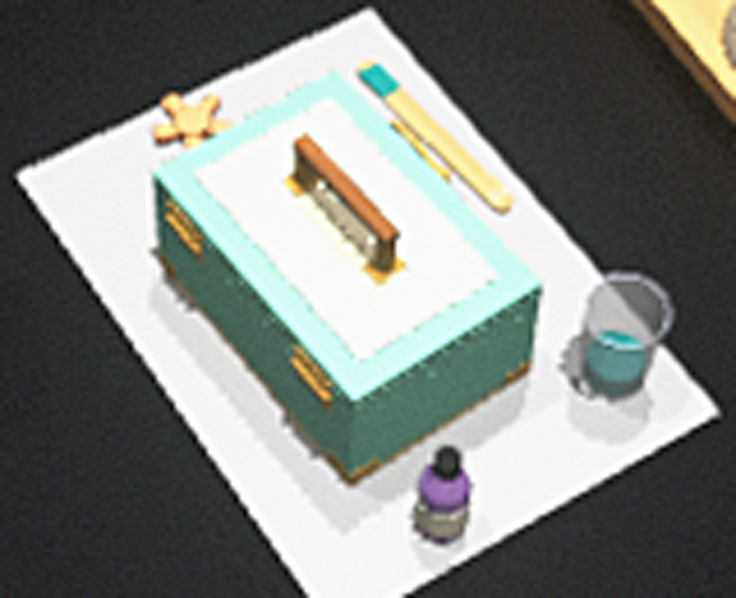

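```bash
cat > h.py <<'E'
import cv2,numpy as np
from workcell import ctrl,get_image,calibration
from scipy.spatial.transform import Rotation as R
np.set_printoptions(precision=3,suppress=True)
def pose(o):
    T=np.eye(4);T[:3,:3]=R.from_rotvec(o['orientation']).as_matrix();T[:3,3]=o['ee_pos'];return T
def c2w(n,o=None):
    c=calibration(n)
    return (pose(o)@c['T_tool_cam'] if n=='wrist' else np.linalg.inv(c['view'])),c
def ray(n,p,o=None):
    T,c=c2w(n,o);p=np.asarray(p,float)
    x=(p[0]-c['cx'])/c['fx'];y=(p[1]-c['cy'])/c['fy']
    if n=='wrist':
        r=np.hypot(x,y);s=np.sin(r)/max(r,1e-9);d=np.array([x*s,-y*s,-np.cos(r)])
    else: d=np.array([x,-y,-1.])
    return T[:3,3],T[:3,:3]@(d/np.linalg.norm(d))
def onz(n,p,z,o=None):
    a,d=ray(n,p,o);return a+d*(z-a[2])/d[2]
def proj(n,P,o=None):
    T,c=c2w(n,o);q=np.linalg.inv(T)@np.append(P,1)
    x,y,z=q[0],-q[1],-q[2]
    if n=='wrist':
        r=np.hypot(x,y);th=np.arctan2(r,z);x,y=x/r*th,y/r*th
    else:x,y=x/z,y/z
    return np.array([c['cx']+c['fx']*x,c['cy']+c['fy']*y])
def chest(C,yaw,P):
    c,s=np.cos(yaw),np.sin(yaw);return np.array([C[0]+c*P[0]-s*P[1],C[1]+s*P[0]+c*P[1],2+P[2]])
def overlay(n,im,C,yaw,o=None,q=1.57):
    k=im.copy()
    L=[]
    for z in(0,80,104):
        b=[(75,110,z),(75,-110,z),(-75,-110,z),(-75,110,z)]
        L+=list(zip(b,b[1:]+b[:1]))
    L+=[((0,-50,147),(0,50,147)),((82,0,93),(82,56*np.sin(q),93-56*np.cos(q)))]
    for a,b in L:
        A=proj(n,chest(C,yaw,a),o);B=proj(n,chest(C,yaw,b),o)
        cv2.line(k,tuple(np.round(A*16).astype(int).tolist()),tuple(np.round(B*16).astype(int).tolist()),(0,0,255),1,cv2.LINE_AA,4)
    return k
E
python3 - <<'E'
from h import *
for n,roi in(("top",(145,255,205,355)),("side",(170,300,180,340))):
    im=cv2.imread(f"pics/{n}0.png");hsv=cv2.cvtColor(im,cv2.COLOR_BGR2HSV)
    m=cv2.inRange(hsv,(5,130,60),(14,255,230));mm=np.zeros_like(m);a,b,c,d=roi;mm[a:b,c:d]=m[a:b,c:d]
    k,l,st,ce=cv2.connectedComponentsWithStats(mm)
    for i in range(1,k):
        if st[i,4]>20:
            pts=np.argwhere(l==i)[:,::-1].astype(np.float32);r=cv2.minAreaRect(pts);bx=cv2.boxPoints(r)
            print(n,st[i],ce[i],r); print(np.array([onz(n,p,149)for p in bx])[:,:2],onz(n,ce[i],149))
# mat corners -> check calib; 
o=ctrl.get_obs();print(R.from_rotvec(o['orientation']).as_matrix())
E
```

```text
top [269 196  32  10 124] [284.645 200.508] ((284.5924072265625, 200.53578186035156), (3.8398962020874023, 31.90851593017578), 80.21759033203125)
[[ 503.1    -30.461]
 [ 516.222 -122.033]
 [ 505.175 -123.507]
 [ 492.073  -32.023]] [504.214 -77.144 149.   ]
side [244 200  22  23 105] [254.829 210.752] ((255.0146942138672, 210.9861297607422), (29.726760864257812, 3.5946762561798096), 46.63658142089844)
[[ 490.474  -37.065]
 [ 501.572  -32.415]
 [ 515.902 -128.802]
 [ 505.116 -132.912]] [503.309 -82.623 149.   ]
[[-0.     0.272  0.962]
 [-0.001  0.962 -0.272]
 [-1.    -0.001 -0.   ]]
```

Run:
```python
from h import *
C=(504,-79);y=0.145
for n,(a,b,c,d) in(("top",(145,255,205,355)),("side",(170,300,180,340))):
    im=cv2.imread(f"pics/{n}0.png")
    im=cv2.resize(im,None,fx=1,fy=1)
    k=overlay(n,im,C,y);cv2.imwrite(f"pics/o_{n}.png",cv2.resize(k[a:b,c:d],None,fx=4.6,fy=4.6,interpolation=cv2.INTER_CUBIC))
# cup, bottle, stick approx top
for nm,p,z in(("cupbase",(205+578/5,145+75/5),20),("bottletop",(205+668/5,145+305/5),82),("stickL",(205+105/5,145+118/5),6),("stickR",(205+345/5,145+75/5),6),("piv",(205+380/5,145+155/5),95),("end",(205+287/5,145+168/5),95)):
    print(nm,onz("top",p,z))
for P in((82,0,93),(82,56,93),(82,0,46)):print(P,chest(C,y,P))
```

```text
cupbase [ 642.793 -205.006   20.   ]
bottletop [ 487.674 -244.864   82.   ]
stickL [625.838 105.122   6.   ]
stickR [649.825 -53.686   6.   ]
piv [583.604 -71.229  95.   ]
end [577.264 -14.232  95.   ]
(82, 0, 93) [585.139 -67.152  95.   ]
(82, 56, 93) [577.048 -11.739  95.   ]
(82, 0, 46) [585.139 -67.152  48.   ]
```

View pics/o_top.png

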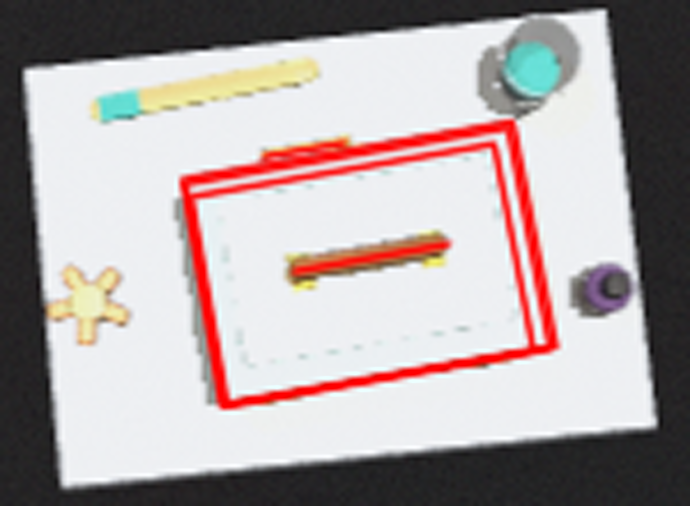

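View pics/o_side.png

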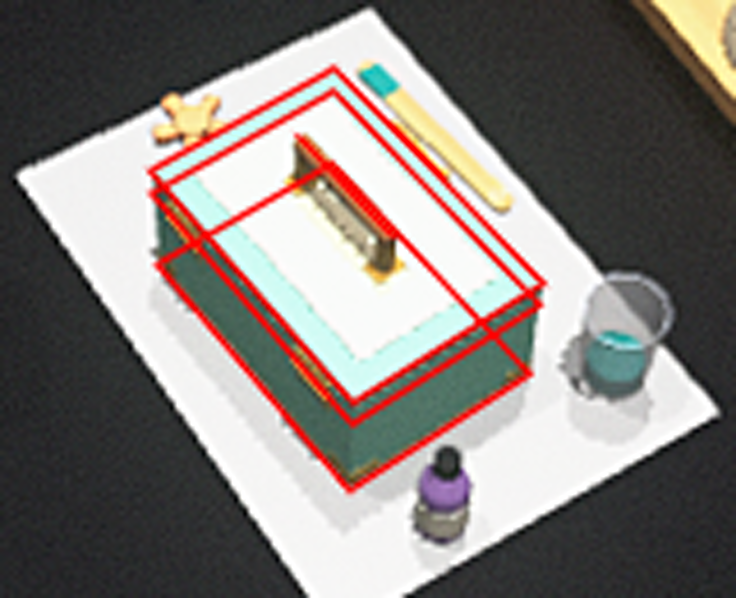

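move_arm --pt "15 -25 10 -0.1 1" --pt "45 -65 20 -0.22 1" --pt "80 -115 30 -0.34 1" --pt "115 -165 40 -0.46 1" --pt "150 -215 40 -0.58 1" --pt "185 -270 40 -0.7 1" --pt "220 -320 40 -0.82 1" --pt "255 -370 40 -0.94 1" --pt "290 -420 40 -1.06 1" --pt "320 -460 40 -1.18 1" --pt "340 -490 40 -1.28 1" --pt "350 -505 40 -1.36 1"

```text
t: 1.65
ee_pos: [520.8, 94.2, 261.8]
orientation: [1.26, 1.176, -1.262]
ft_force: [0.2, 0.2, 0.2]
width: 0.4
```

move_arm --pt "10 -10 0 -0.1 1" --pt "20 -20 0 -0.22 1" --pt "30 -30 0 -0.35 1" --pt "40 -40 0 -0.48 1" --pt "50 -52 0 -0.61 1" --pt "58 -64 -5 -0.74 1" --pt "65 -75 -15 -0.87 1" --pt "68 -85 -25 -1.0 1" --pt "68 -90 -35 -1.13 1" --pt "68 -90 -45 -1.25 1" --pt "68 -90 -50 -1.33 1" --pt "68 -90 -50 -1.361 1"

```text
t: 3.15
ee_pos: [588.4, 4.2, 211.2]
orientation: [2.148, 0.151, -2.152]
ft_force: [-0.9, 0.4, -0.3]
width: 0.4
```

Run:
```python
from h import *
o=ctrl.get_obs();print(o['ee_pos'],pose(o)[:3,1],o['qpos'],o['t'],o['ft_force'])
im=get_image("wrist");cv2.imwrite("pics/w1.png",im)
cv2.imwrite("pics/w1o.png",overlay("wrist",im,(504,-78),.145,o))
```

```text
[588.361   4.153 211.21 ] [ 0.139 -0.99  -0.002] [-0.014  0.384  1.721  0.002  1.038  1.417] 3.15 [-0.943  0.421 -0.31 ]
```

View pics/w1.png

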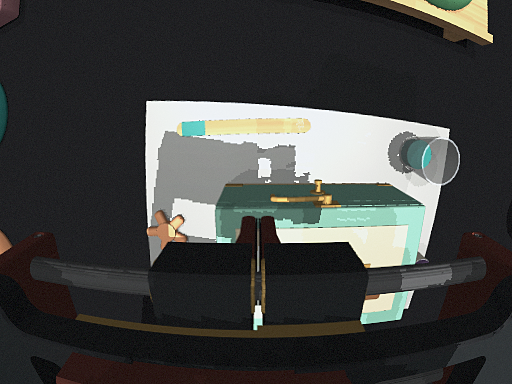

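View pics/w1o.png

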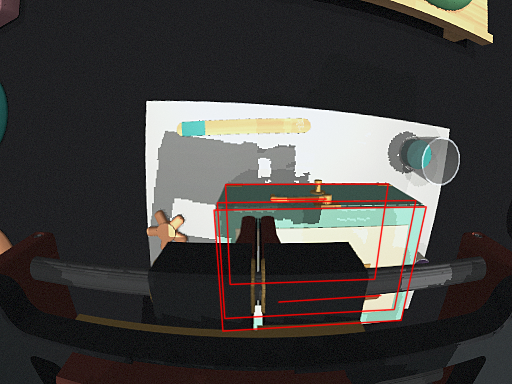

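Run:
```python
import cv2
for f in("w1","w1o"):
    t=cv2.imread(f"pics/{f}.png")
    cv2.imwrite(f"pics/{f}z.png",cv2.resize(t[170:250,210:440],None,fx=3.4,fy=3.4,interpolation=cv2.INTER_CUBIC))
a=cv2.imread("pics/w1z.png");b=cv2.imread("pics/w1oz.png");cv2.imwrite("pics/w1c.png",cv2.vconcat([a,b]))
```

```text
(no output)
```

View pics/w1c.png

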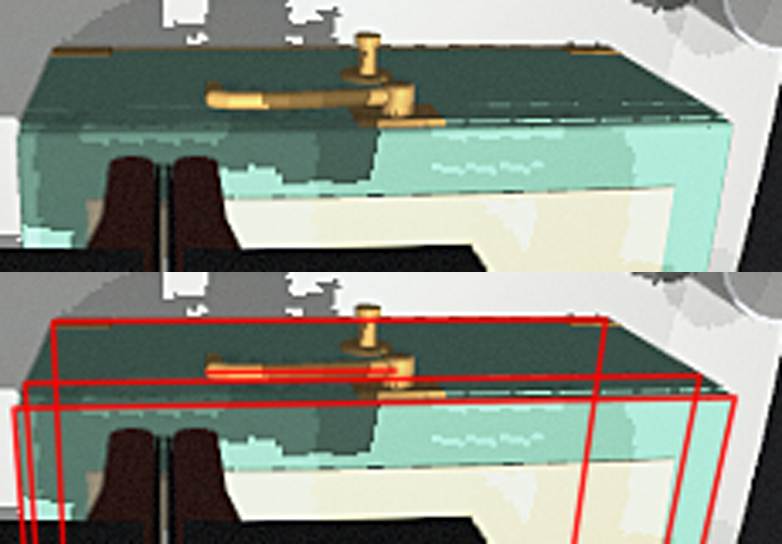

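move_arm --pt "-1 -5 -5 0.005 1" --pt "-3 -11 -20 0.005 1" --pt "-3.5 -16.5 -40 0.005 1" --pt "-3.5 -16.5 -60 0.005 1" --pt "-3.5 -16.5 -78 0.005 1" --pt "-3.5 -16.5 -88 0.005 1" --pt "-3.5 -16.5 -93 0.005 1" --pt "-3.5 -16.5 -93 0.005 1"

```text
t: 4.2
ee_pos: [585.2, -12.3, 118.5]
orientation: [2.147, 0.156, -2.149]
ft_force: [0.3, -0.4, 0.3]
width: 0.2
```

```bash
cat > look.py <<'E'
import sys
from h import *
o=ctrl.get_obs();print(o['ee_pos'],pose(o)[:3,1],o['t'],o['ft_force'],o['width'])
p=o['ee_pos'][:2]-np.array([505,-78]);c,s=np.cos(.145),np.sin(.145)
print("tcp in chest",c*p[0]+s*p[1],-s*p[0]+c*p[1],o['ee_pos'][2]-2)
im=get_image("wrist");cv2.imwrite("pics/%s.png"%sys.argv[1],cv2.resize(im[100:300,130:450],None,fx=2.5,fy=2.5,interpolation=cv2.INTER_CUBIC))
E
python3 look.py w2
```

```text
[585.2   -12.325 118.51 ] [ 0.143 -0.99  -0.002] 4.2 [ 0.291 -0.393  0.306] 0.21533667802939416
tcp in chest 88.84827931544149 53.39738170252058 116.50983598897236
```

View pics/w2.png

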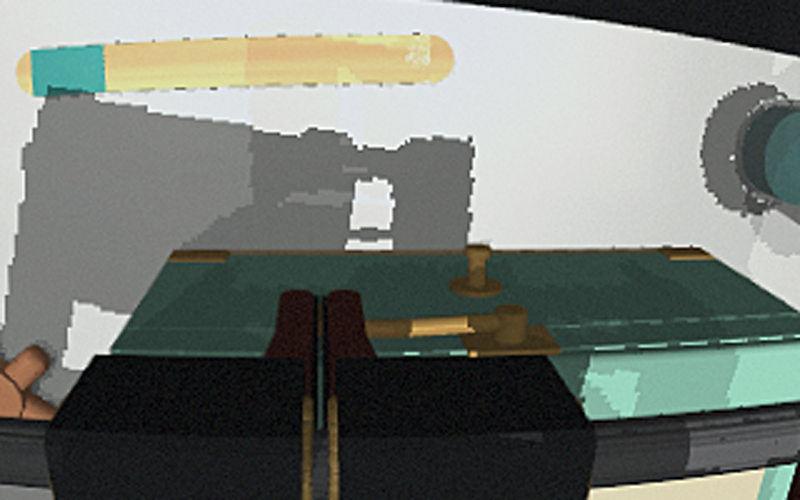

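move_arm --pt "0 -0.5 -8 0 1" --pt "0.2 -1.4 -18 0 1" --pt "0.3 -2.0 -23 0 1" --pt "0.4 -2.4 -28 0 1" --pt "0.5 -3.4 -33 0 1" --pt "0.7 -4.4 -38 0 1" --pt "0.9 -5.8 -42 0 1" --pt "1.1 -7.3 -46 0 1" --pt "1.4 -9.8 -50 0 1" --pt "1.8 -12.3 -54 0 1" --pt "2.2 -15.2 -58 0 1" --pt "2.6 -18.2 -61 0 1"

```text
t: 5.75
ee_pos: [588.0, -30.7, 57.6]
orientation: [2.147, 0.156, -2.148]
ft_force: [-0.2, -1.4, 0.8]
width: 0.1
```

```bash
python3 look.py w3
```

```text
[588.041 -30.731  57.626] [ 0.143 -0.99  -0.001] 5.75 [-0.169 -1.366  0.817] 0.11086918746878555
tcp in chest 88.99959338687083 34.774272637410725 55.62625646360489
```

View pics/w3.png

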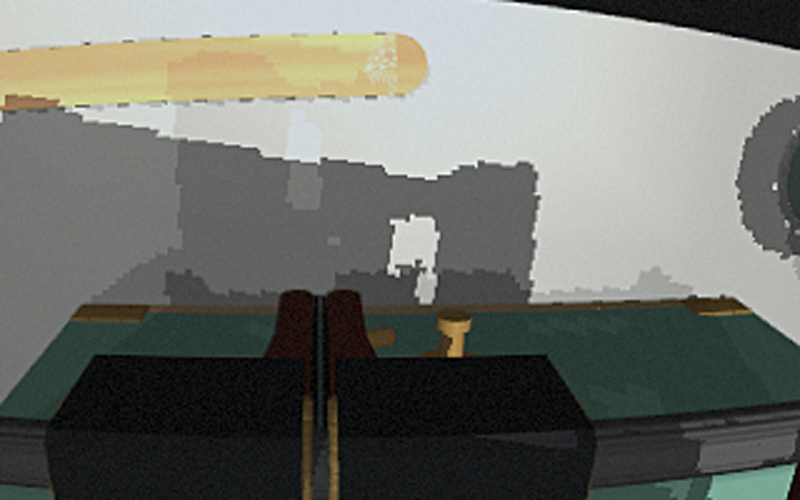

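move_arm --pt "0.4 -2.8 -2 0 1" --pt "0.8 -5.7 -4 0 1" --pt "1.2 -8.2 -6.5 0 1" --pt "1.5 -10.7 -8.5 0 1" --pt "1.8 -12.2 -10 0 1" --pt "2.0 -13.9 -11 0 1" --pt "2.0 -13.9 -11 0 1"

```text
t: 6.68
ee_pos: [589.9, -45.0, 46.2]
orientation: [2.147, 0.155, -2.149]
ft_force: [-0.1, 0.4, 0.4]
width: 0.7
```

```bash
python3 look.py w4
```

```text
[589.864 -45.012  46.249] [ 0.143 -0.99  -0.001] 6.675 [-0.113  0.446  0.448] 0.7472682242693198
tcp in chest 88.74035813454933 20.37975829347479 44.24856329451747
```

View pics/w4.png

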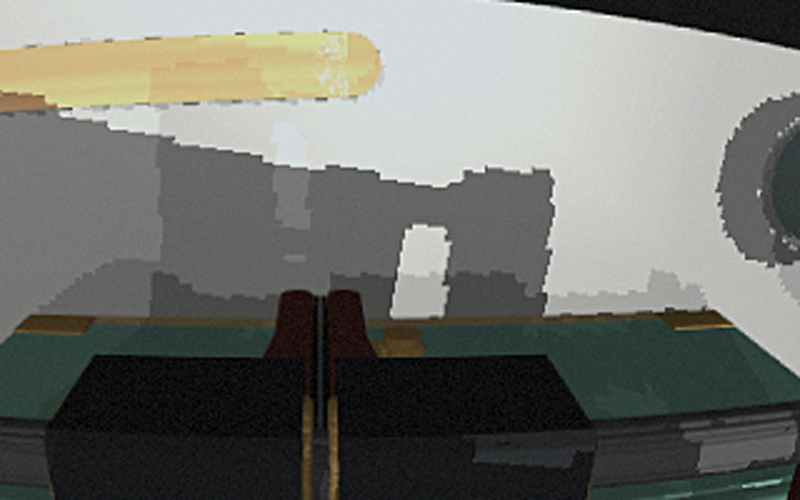

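move_arm --pt "0.1 -0.8 -1 0 1" --pt "0.2 -1.6 -2 0 1" --pt "0.35 -2.4 -2 0 1" --pt "0.35 -2.4 -2 0 1"

```text
t: 7.22
ee_pos: [590.2, -47.1, 44.4]
orientation: [2.147, 0.156, -2.149]
ft_force: [-1.5, 2.5, 2.3]
width: 0.1
```

```bash
python3 look.py w5
python3 - <<'E'
from h import *
im=get_image("side");k=overlay("side",im,(505,-78),.145,q=0)
z=lambda i:cv2.resize(i[170:300,180:340],None,fx=4.6,fy=4.6,interpolation=cv2.INTER_CUBIC)
cv2.imwrite("pics/s5.png",z(im))
E
```

```text
[590.246 -47.149  44.352] [ 0.143 -0.99  -0.002] 7.225 [-1.49   2.451  2.301] 0.10075169151882603
tcp in chest 88.80875875052264 18.20977354887673 42.35237413054503
```

View pics/w5.png

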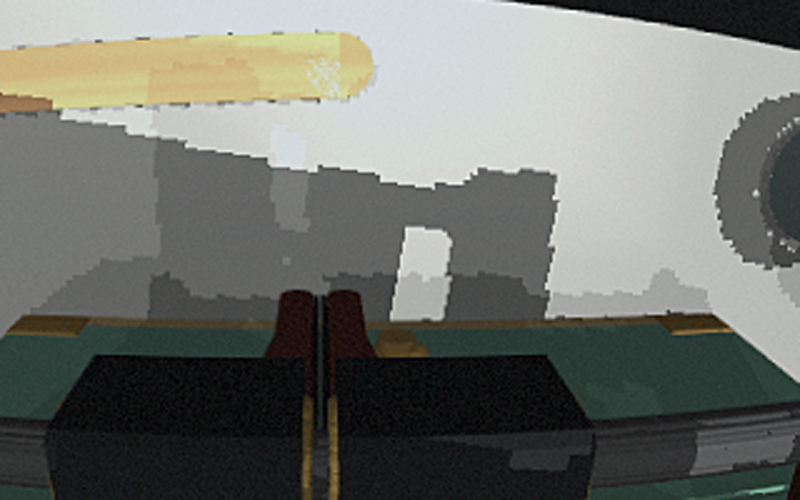

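View pics/s5.png

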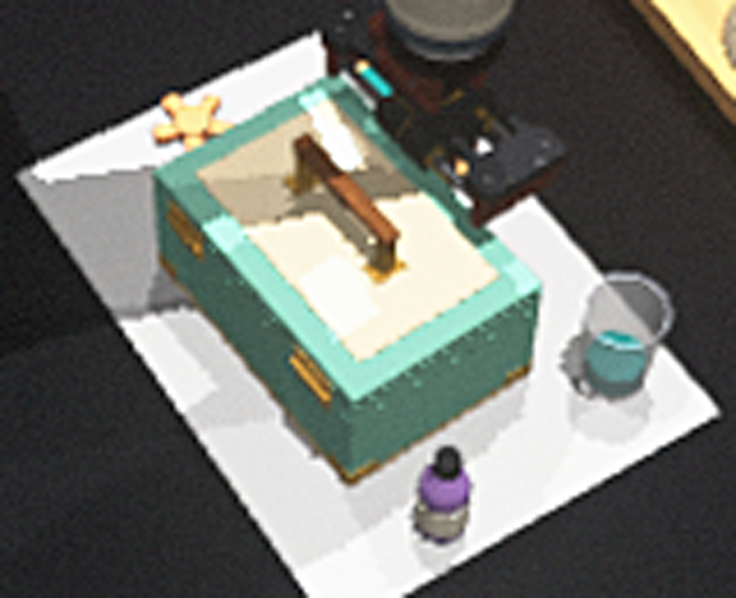

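move_arm --pt "0.1 -0.8 0 0 1" --pt "0.2 -1.5 0 0 1" --pt "0.2 -1.5 0 0 1"

```text
t: 7.7
ee_pos: [590.5, -48.8, 44.4]
orientation: [2.147, 0.156, -2.149]
ft_force: [0.6, 3.0, 1.5]
width: 0.2
```

```bash
python3 look.py w6
```

```text
[590.503 -48.764  44.371] [ 0.143 -0.99  -0.002] 7.7 [0.572 3.004 1.461] 0.23444665802879974
tcp in chest 88.82976212389764 16.575039939690715 42.37143806721709
```

View pics/w6.png

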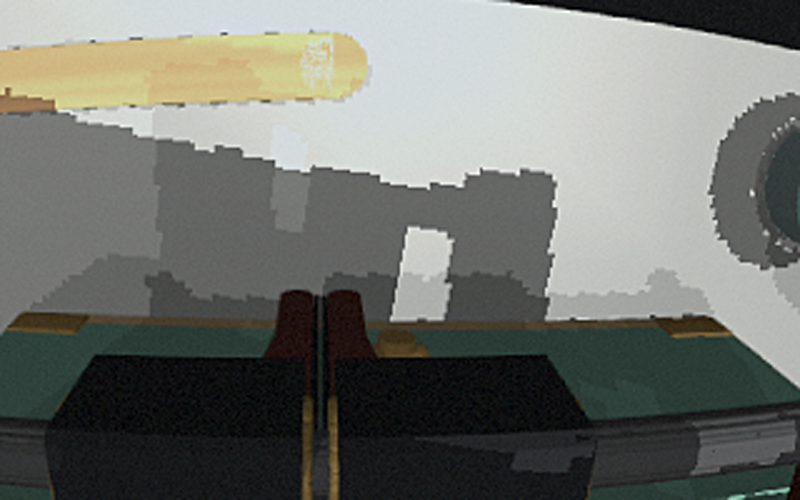

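move_arm --pt "-0.5 4 0 0 1" --pt "-1.5 10 2 0 1" --pt "-3 20 25 0 1" --pt "-6 45 60 0 1" --pt "-8 60 100 0 1" --pt "-8 65 140 0 1" --pt "-8 65 165 0 1" --pt "-8 65 170 0 1"

```text
t: 8.75
ee_pos: [583.4, 16.5, 216.2]
orientation: [2.15, 0.156, -2.145]
ft_force: [0.3, -0.6, 0.3]
width: 0.4
```

```bash
python3 look.py w7
python3 - <<'E'
from h import *
o=ctrl.get_obs()
im=get_image("wrist");k=overlay("wrist",im,(505,-78),.145,o,q=0)
z=lambda i:cv2.resize(i[165:275,250:430],None,fx=4.4,fy=4.4,interpolation=cv2.INTER_CUBIC)
cv2.imwrite("pics/w7z.png",z(im));cv2.imwrite("pics/w7o.png",z(k))
E
```

```text
[583.374  16.542 216.196] [ 0.143 -0.99  -0.001] 8.75 [ 0.289 -0.617  0.328] 0.3510879672750063
tcp in chest 91.21224786572358 82.2256694505542 214.19637431441848
```

View pics/w7z.png

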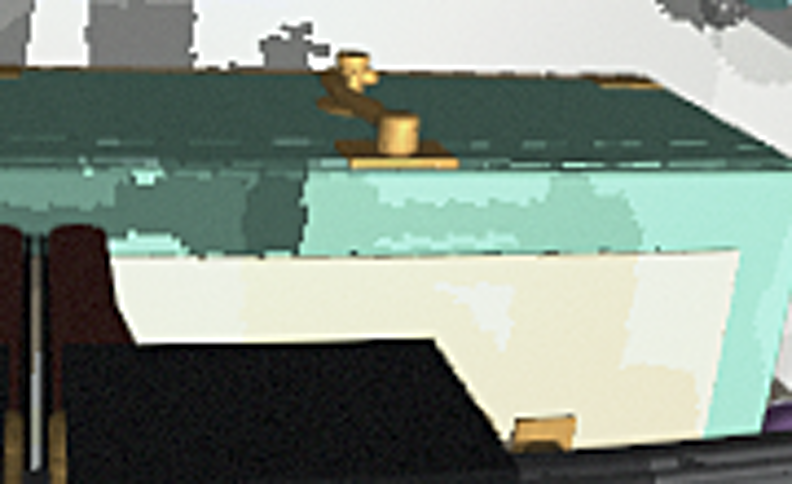

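View pics/w7o.png

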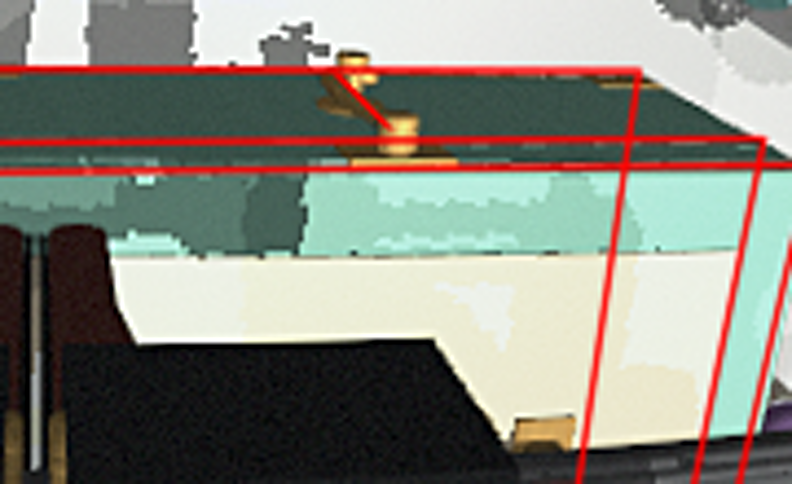

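move_arm --pt "4 -10 -15 0 1" --pt "8 -25 -40 0 1" --pt "11 -36 -70 0 1" --pt "11 -36 -95 0 1" --pt "11 -36 -107 0 1" --pt "11 -36 -110 0 1" --pt "11 -36 -110 0 1"

```text
t: 9.72
ee_pos: [593.6, -19.7, 104.4]
orientation: [2.147, 0.156, -2.148]
ft_force: [-0.2, -0.7, 0.1]
width: 0.9
```

Run:
```python
from h import *
o=ctrl.get_obs();print(o['ee_pos'],o['t'])
im=get_image("wrist")
a=(165,275,250,430)
z=lambda i:cv2.resize(i[165:275,250:410],None,fx=4.8,fy=4.8,interpolation=cv2.INTER_CUBIC)
cv2.imwrite("pics/w8.png",z(im))
C=(505,-79.5);y=.145
f=lambda P:((proj("wrist",chest(C,y,P),o)-[250,165]+.5)*4.8).round()
print("pivot",f((82,0,93)),f((85,0,93)),"stud",f((82,0,46)),f((89.5,0,46)))
for q in(0,.1,.2,.3,.4):
    v=lambda r,b:(82,r*np.sin(q)+b*np.cos(q),93-r*np.cos(q)+b*np.sin(q))
    print(q,"end",f(v(49,5.5)),"tip",f(v(56,3)))
```

```text
[593.57  -19.705 104.354] 9.725
pivot [374. 395.] [376. 375.] stud [312. 274.] [315. 231.]
0 end [278. 270.] tip [286. 255.]
0.1 end [250. 272.] tip [254. 257.]
0.2 end [222. 275.] tip [223. 259.]
0.3 end [195. 279.] tip [193. 263.]
0.4 end [169. 284.] tip [163. 268.]
```

View pics/w8.png

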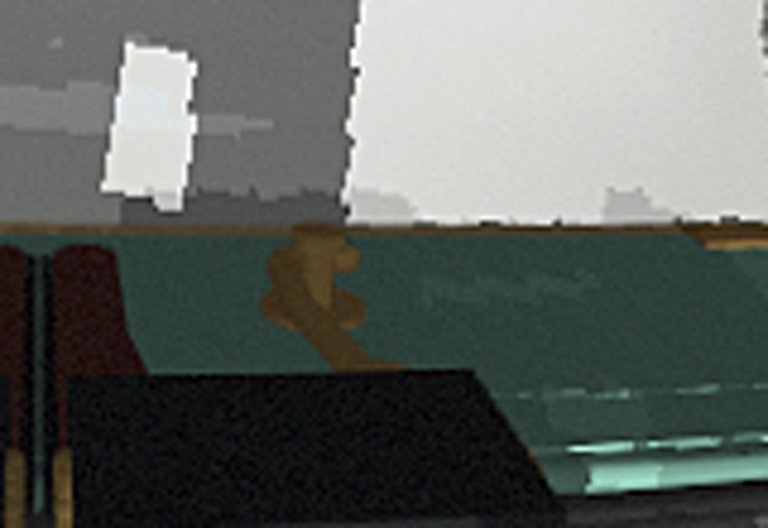

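move_arm --pt "1 2 20 0 1" --pt "1 2 55 0 1" --pt "0 0 95 0.1 1" --pt "-5 -5 125 0.25 1" --pt "-15 -12 140 0.42 -1" --pt "-28 -20 145 0.6 -1" --pt "-42 -30 145 0.78 -1" --pt "-56 -40 145 0.96 -1" --pt "-68 -48 145 1.14 -1" --pt "-78 -54 145 1.3 -1" --pt "-85 -58 140 1.46 -1" --pt "-88.6 -60 130 1.571 -1"

```text
t: 11.28
ee_pos: [505.6, -79.9, 236.2]
orientation: [1.1, 1.274, -1.098]
ft_force: [0.6, 0.6, -0.3]
width: 77.0
```

move_arm --pt "0 0 -5 0.01 -1" --pt "0 0 -10 0.02 -1" --pt "0 0 -15 0.02 -1"

```text
t: 11.65
ee_pos: [506.0, -79.8, 221.3]
orientation: [1.086, 1.281, -1.084]
ft_force: [0.1, 0.5, 0.8]
width: 87.7
```

Run:
```python
from h import *
o=ctrl.get_obs();print(o['ee_pos'],pose(o)[:3,1],o['t'],o['width'],o['ft_force'])
im=get_image("wrist");cv2.imwrite("pics/w9.png",im);cv2.imwrite("pics/w9o.png",overlay("wrist",im,(505,-79.5),.145,o,q=0))
cv2.imwrite("pics/t9.png",cv2.resize(get_image("top")[100:270,180:380],None,fx=3.5,fy=3.5))
```

```text
[505.988 -79.809 221.349] [0.986 0.166 0.003] 11.65 87.7404010868386 [0.057 0.518 0.811]
```

View pics/w9.png

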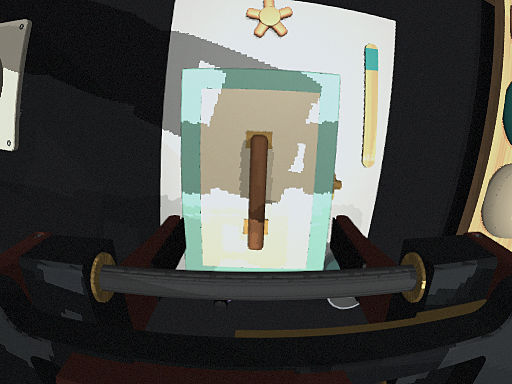

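View pics/w9o.png

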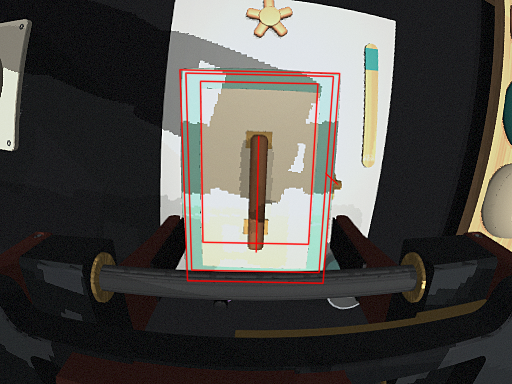

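move_arm --pt "-0.5 0.5 -10 -0.01 -1" --pt "-1 1 -30 -0.02 -1" --pt "-1 1.2 -50 -0.02 -1" --pt "-1 1.2 -70 -0.02 -1" --pt "-1 1.2 -85 -0.02 -1" --pt "-1 1.2 -95 -0.02 -1" --pt "-1 1.2 -98 -0.02 -1" --pt "-1 1.2 -98 -0.02 -1"

```text
t: 12.75
ee_pos: [504.7, -78.6, 122.9]
orientation: [1.101, 1.274, -1.099]
ft_force: [-0.7, -0.1, 0.3]
width: 87.6
```

Run:
```python
from h import *
o=ctrl.get_obs();print(o['ee_pos'],pose(o)[:3,1],o['t'],o['width'],o['ft_force'])
cv2.imwrite("pics/w10.png",get_image("wrist"))
```

```text
[504.657 -78.589 122.914] [0.989 0.147 0.001] 12.75 87.64010157674912 [-0.678 -0.123  0.301]
```

View pics/w10.png

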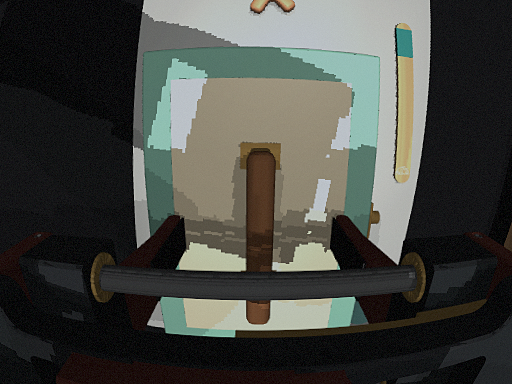

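The bar (x≈260) is centred between the open fingers (tips near 175 and 345). Closing now.

move_arm --pt "0 0 0 0 -0.2" --pt "0 0 0 0 0.3" --pt "0 0 0 0 0.6" --pt "0 0 0 0 1" --pt "0 0 0 0 1" --pt "0 0 0 0 1" --pt "0 0 0 0 1" --pt "0 0 0 0 1"

```text
t: 13.8
ee_pos: [505.1, -78.6, 123.2]
orientation: [1.101, 1.273, -1.099]
ft_force: [0.0, 0.4, -2.1]
width: 13.8
```

move_arm --pt "0 0 0 0 1" --pt "0 0 1 0 1" --pt "0 0 2 0 1" --pt "0 0 4 0 1" --pt "0 0 6 0 1" --pt "0 0 8 0 1" --pt "0 0 10 0 1" --pt "0 0 12 0 1" --pt "0 0 12 0 1" --pt "0 0 12 0 1"

```text
t: 15.05
ee_pos: [505.1, -78.6, 135.2]
orientation: [1.101, 1.273, -1.099]
ft_force: [0.3, 0.5, -6.6]
width: 14.0
```

Run:
```python
from h import *
o=ctrl.get_obs();print(o['ee_pos'],pose(o)[:3,1],o['t'],o['width'],o['ft_force'],o['moment'])
cv2.imwrite("pics/w11.png",get_image("wrist"))
im=get_image("side");cv2.imwrite("pics/s11.png",cv2.resize(im[150:300,180:340],None,fx=4,fy=4,interpolation=cv2.INTER_CUBIC))
```

```text
[505.088 -78.616 135.218] [0.989 0.146 0.003] 15.05 13.988372956350515 [ 0.263  0.47  -6.601] [-0.057  0.127 -0.02 ]
```

View pics/w11.png

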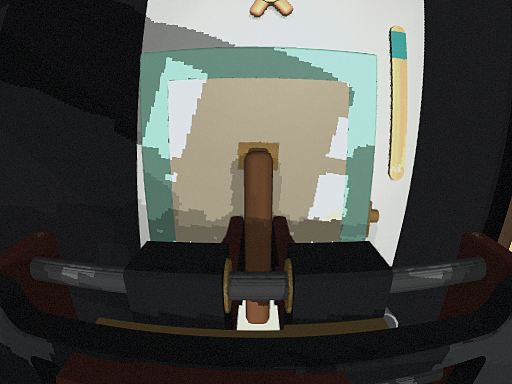

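View pics/s11.png

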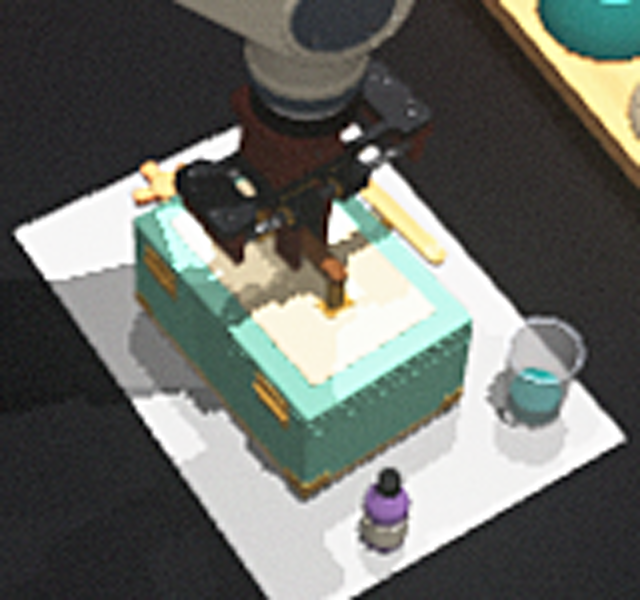

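move_arm --pt "0 0 4 0 1" --pt "0 0 11 0 1" --pt "0 0 19 0 1" --pt "0 0 28 0 1" --pt "0 0 37 0 1" --pt "0 0 46 0 1" --pt "0 0 55 0 1" --pt "0 0 64 0 1" --pt "0 0 73 0 1" --pt "0 0 81 0 1" --pt "0 0 86 0 1" --pt "0 0 88 0 1"

```text
t: 16.65
ee_pos: [505.1, -78.6, 223.5]
orientation: [1.101, 1.273, -1.098]
ft_force: [-0.1, -0.0, -6.5]
width: 14.0
```

move_arm --pt "0 0 0 0 1" --pt "0 0 0 0 1" --pt "0 0 0 0 1" --pt "0 0 0 0 1" --pt "0 0 0 0 1" --pt "0 0 0 0 1"

```text
t: 17.4
ee_pos: [505.1, -78.6, 223.4]
orientation: [1.101, 1.273, -1.098]
ft_force: [-1.2, 1.3, -6.8]
width: 13.5
```

Run:
```python
from h import *
o=ctrl.get_obs();print(o['ee_pos'],pose(o)[:3,:2],o['t'],o['width'],o['ft_force'],o['moment'])
cv2.imwrite("pics/w12.png",get_image("wrist"))
im=get_image("side");cv2.imwrite("pics/s12.png",cv2.resize(im[130:310,180:350],None,fx=3.3,fy=3.3,interpolation=cv2.INTER_CUBIC))
im=get_image("top");cv2.imwrite("pics/t12.png",cv2.resize(im[130:270,190:370],None,fx=4,fy=4,interpolation=cv2.INTER_CUBIC))
```

```text
[505.127 -78.599 223.425] [[ 0.003  0.989]
 [-0.     0.146]
 [-1.     0.003]] 17.4 13.520216347537598 [-1.154  1.292 -6.833] [-0.065  0.057 -0.018]
```

View pics/w12.png

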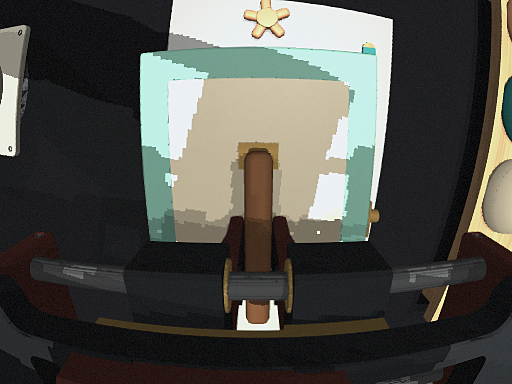

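View pics/s12.png

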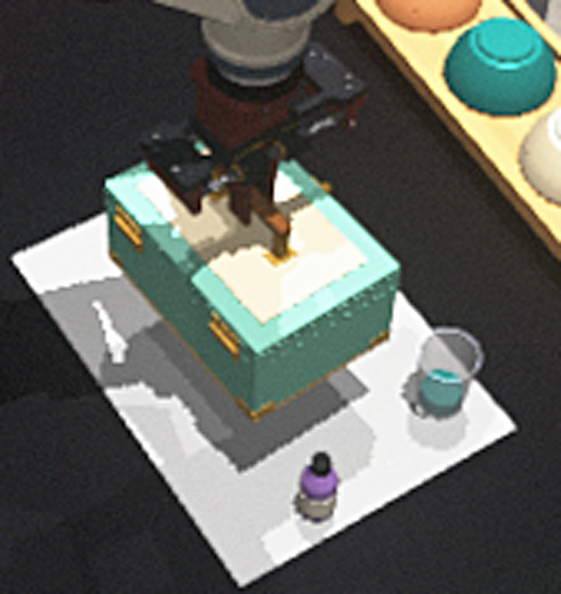

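View pics/t12.png

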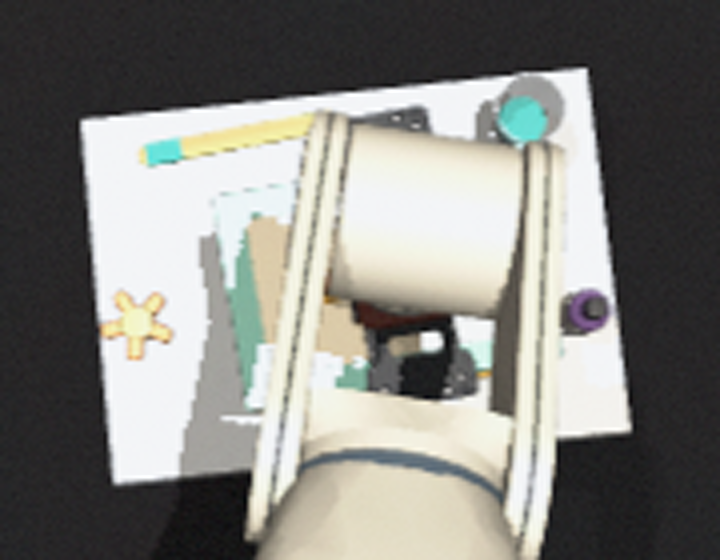

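```bash
python3 -c "
from workcell import ctrl
print(ctrl.close_job())"
```

```text
the job is handed in; nothing more can be done
None
```

The chest's hook is closed on its stud, and the arm is holding the chest about 100 mm above the mat. I handed the job in at 17.4 s.

- **Hook:** I pushed it down and across with the shut fingers. A close wrist picture then showed the shank against the stud and the lip under it, matching the position expected at about 0 rad.
- **Chest shift:** at the end of that push, at about 3 N, the chest slid roughly 1.5 mm toward its -y end before I stopped. It touched nothing.
- **Lift:** I gripped the handle near its middle and raised it 100.5 mm with no sideways movement. The wrist force of about 6.7 N (0.68 kg) is the whole chest, so the lid is fastened.
- **Level and steady:** the tool stayed vertical to within 0.003 rad. The chest looked the same in the wrist picture at 12 mm and at 100 mm, so I saw no swing or tilt. The jaw reading was about 14 mm, the bar's thickness.
- **Surroundings:** in the last pictures the cup, bottle, stir stick and starfish look undisturbed. Part of the stick was hidden by the arm. I judged this by eye and did not measure it. No pictures disagreed with each other.

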